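# Scoop counting beads for the maths class

## Task

Take the scoop, scoop up wooden counting beads from the long tray and tip them into the squarish hand-out box, so that at least three of the five are in the box. Do not touch the beads with the fingers and do not spill any on the desk. Then stand the emptied scoop upright on its flat bottom on the bare desk and let go, leaving the bottle, books and mug where they are.

Things in the scene. Friction and masses are not known exactly. Their poses are not given: they have to be found in the camera images.
- scoop: aluminium hand scoop with a leaning square wooden handle, 0.16 to 0.25 kg, standing on its flat bottom. Origin: centre of the pan's underside. Pan 90 mm long (x), 112 mm wide (y), open on top and at the front (+x, the mouth); level floor 2.5 mm thick; walls 3 mm thick, back 46 mm high, sides 40 then 28 mm high, ending 20 mm short of the front lip. z up; for the handle see scoop_grip
- scoop_grip (a point): grip point on the axis of the scoop's handle, at x -77, z 94 mm from the scoop's origin, axes as the scoop's. The handle is 22 mm square and 100 mm long; it rises from the top of the pan's back wall (x -43, z 45 mm) and leans back 35 degrees from vertical, away from the mouth, to about x -100, z 127 mm. Its flat sides face +y and -y: pinch it across y, from above or tilted
- scoop_pan (a point): point in the middle of the scoop's pan, 20 mm above the scoop's origin
- stock_tray: long narrow grey plastic tray, fixed to the desk, holding the beads: 217 mm long (x), 140 mm wide (y), 40 mm high, walls and floor 6 mm thick, open on top. Origin: centre of its underside. Turned at most 15 degrees. The beads start in its +x half (the end away from the robot); the -x half is empty, with room to lower the scoop in, mouth to +x
- handout_box: squarish plywood box, fixed to the desk, empty, open on top: 142 mm (x) by 162 mm (y), 50 mm high, walls and floor 6 mm thick. Origin: centre of its underside; z up
- bead1: round wooden counting bead, 32 mm diameter, 13 g, one of five alike; origin at its centre. It rolls, but stays put on a level floor; smooth, slides easily
- bead2: round wooden counting bead, 32 mm diameter, 13 g, one of five alike; origin at its centre. It rolls, but stays put on a level floor; smooth, slides easily
- bead3: round wooden counting bead, 32 mm diameter, 13 g, one of five alike; origin at its centre. It rolls, but stays put on a level floor; smooth, slides easily
- bead4: round wooden counting bead, 32 mm diameter, 13 g, one of five alike; origin at its centre. It rolls, but stays put on a level floor; smooth, slides easily
- bead5: round wooden counting bead, 32 mm diameter, 13 g, one of five alike; origin at its centre. It rolls, but stays put on a level floor; smooth, slides easily
- tumbler: bystander: steel drinking bottle, 68 mm diameter, 190 mm high; origin under its centre
- books: bystander: stack of five exercise books, 148 x 210 x 40 mm; origin under its centre
- mug: bystander: white mug, 80 mm diameter, 95 mm high; origin under its centre
Things that resemble listed ones, but are neither listed nor needed, are in the scene too. Leave any green or yellow look-alike of the bead3 alone. What is shaped like the bead5 but purple is not meant.

How it is judged:
By the outcome, as a careful person would: the job done as asked, in the order asked, and still so for the second after the job is handed in, with the robot touching nothing.
It also fails if it takes over 64 s, if anything falls off the work surface, if the arm or the gripper's body presses on something with over 40 N, if the wrist force passes 120 N, or if a joint passes its speed limit or range.

## Robot

A 7-joint arm with a two-finger parallel gripper is mounted at the origin on the work surface. World frame = base frame: x ahead of the robot, y to its left, z up, the work surface at z = 0. Lengths are in m, angles in degrees, forces in N, time in s.
With the tool pointing down it reaches from about 0.425 to 0.875 m from the base axis. Payload 4.7 kg.
Tool frame: the origin (TCP) lies at the very end of the fingers, on their centre line; the grasp point (between the pads) lies 19 mm behind it (env.grasp_offset is the distance from the TCP to the grasp point, in m); z points along the fingers, y is the line along which they close (so a half turn about z gives the same grasp; the last joint's range is limited). The gripper opens to 87 mm and grips with 3 to 60 N. Pads are 19 mm wide; open, the fingers measure 117 mm over their backs; the gripper's body (75 mm by 190 mm) begins 51 mm behind the grasp point.
Start: joints at [-72.531, 18.392, -4.016, 83.108, 1.295, 78.541, -3.26], TCP at [0.186, 0.623, 0.223] pointing down, gripper open.
Joint ranges: [-163.93, 163.93], [-17.29, 119.83], [-79.2, 71.16], [3.27, 140.29], [-89.18, 269.18], [5.43, 117.66], [-154.24, 154.24]. Speed limits (degrees/s): [147.25, 147.25, 180, 180, 180, 180, 180].

## Interface

Orientations are given as [roll, pitch, yaw] about the fixed x, y, z axes, in that order (R = Rz(yaw) Ry(pitch) Rx(roll)).
In Python, from cell import env gives the robot as it stands. The module is installed in compiled form; this text tells all that it offers.
- The arm moves only by the tool drive_tool, never from a script. Its argument "moves" is one flat list of numbers, 5 for each row, row after row: the shift along the tool's x, y, z in units of 40 mm (1.0 is 40 mm), then the turn about the tool's z in units of 10 degrees (1.0 is 10 degrees), then the finger opening in mm, from 0 to 87. A call has 1 to 5 rows; each row is the pose to reach, as a shift and turn from the pose commanded when the call began, along the tool's axes at that moment; what a row does not reach only later rows make up. A row lasts 1/8 s, in which the tool goes at most 62.5 mm and 10.7 degrees, less where a joint would pass 70% of its speed; a pose out of reach is approached as far as the arm can. A call with a gripper value outside its range is refused whole. The fingers move at their own pace and stop on an object; "squeeze" is the grip in N (left out, the last holds). Time passes only in rows, so rows that repeat a pose let the fingers close. It gives the time, the measured TCP pose, the force, the opening and the grip force at its end, in the units of the state.
- env.get_obs(): the state, without advancing time (a new reading comes with each control period).
- env.read_camera(name): name is "side" or "top"; returns (picture, depth): 480x640x3 uint8, red, green, blue; 480x640 float32, m along the optical axis (not along the pixel's ray), 0 where there is no reading.
- env.camera_model(name): a dict with "K" (3x3 intrinsics, pixels), "k1" (the pictures are not rectified: a ray, as slopes to the right and down, at radius r is drawn at 1 + k1 r^2 times it, then the intrinsics apply), "rvec" (rotation vector, rad) and "tvec" (3), from world to camera coordinates, as OpenCV has them. Camera axes: x right, y down, z forward; pixel columns grow to the right and rows downward; lengths in m; the calibration is good to about 2 mm. A picture is of the moment at which its call begins. camera_model takes no time and is no camera call.
- env.sign_off(): hands the job in; it is judged then, once.
The state is a dict: "time_s": time; "qpos": joint angles; "joint_velocities": joint speeds; "effort": joint torques, N m; "tool_pos": TCP position; "tool_rot": TCP orientation; "force": force on the tool from outside, world axes, zero at the start; "wrist_torque": the same for the moment, N m; "grip_width": finger opening in m; "grasp_force": force on a finger pad.
Only numpy, scipy, OpenCV 4.12 (cv2) and the standard library are available. Lean on these libraries where they do the work, as an engineer would, in place of code of your own. Each camera call takes 0.05 s, during which the arm holds its last target. There are 200 camera calls.

## Working session

There is one attempt and no reset: what is moved stays moved. The work goes in short steps, Python scripts to look and compute and a tool call to move; the robot and the scene stay as the last step left them, time stands still between calls to the robot, and variables do not carry over. Pictures are saved under pics/ and viewed, at most 10 in all, crops included, and the job is handed in when it is done.

Besides the shell and the picture viewer there is one more tool, called after "Emit:" as name(argument=value, ...) on one line, values as JSON. drive_tool: Moves the arm, as the interface text tells. Its arguments: {"type":"object","properties":{"moves":{"type":"array","items":{"type":"number"}},"squeeze":{"type":"number"}},"required":["moves"]}

```bash
mkdir -p pics; cat > h.py <<'E'
import numpy as np, cv2
from cell import env
def cam(n):
    m=env.camera_model(n); return np.array(m["K"],float),float(m["k1"]),cv2.Rodrigues(np.array(m["rvec"],float))[0],np.array(m["tvec"],float)
def ray(n,px):
    K,k1,R,t=cam(n); px=np.atleast_2d(np.array(px,float))
    s=cv2.undistortPoints(px.reshape(-1,1,2),K,np.array([k1,0,0,0.])).reshape(-1,2)
    d=np.c_[s,np.ones(len(s))]; return -R.T@t, d@R, d
def plane(n,px,z):
    c,d,_=ray(n,px); return c+d*((z-c[2])/d[:,2])[:,None]
def depthpts(n,px,D):
    c,d,_=ray(n,px); px=np.atleast_2d(px).astype(int); return c+d*D[px[:,1],px[:,0]][:,None]
def proj(n,P):
    K,k1,R,t=cam(n); return cv2.projectPoints(np.atleast_2d(P).astype(float),R,t,K,np.array([k1,0,0,0.]))[0].reshape(-1,2)
def shot(n,tag):
    im,D=env.read_camera(n); cv2.imwrite(f"pics/{tag}.png",im[:,:,::-1]); np.save(f"pics/{tag}.npy",D); return im,D
E
python3 - <<'E'
from h import *
for n in("top","side"):
    shot(n,n+"0"); K,k1,R,t=cam(n); print(n,K.tolist(),k1,(-R.T@t).round(3),R.round(2).tolist())
o=env.get_obs(); print({k:np.round(v,3) for k,v in o.items()})
E
```

```text
top [[492.3998674208612, 0.0, 319.8233345970306], [0.0, 492.3998674208612, 236.12925472621055], [0.0, 0.0, 1.0]] -0.005926067785198863 [ 0.461 -0.021  1.095] [[0.03, -1.0, 0.02], [-0.98, -0.03, -0.17], [0.17, -0.01, -0.99]]
side [[458.2423010481369, 0.0, 323.0445716223429], [0.0, 458.2423010481369, 233.30104544129068], [0.0, 0.0, 1.0]] -0.08269523939688965 [ 0.117 -0.512  0.626] [[0.7, -0.71, 0.0], [-0.44, -0.44, -0.78], [0.56, 0.55, -0.63]]
{'time_s': np.float64(0.1), 'qpos': array([-72.531,  18.434,  -4.015,  83.167,   1.295,  78.541,  -3.259]), 'joint_velocities': array([ 0.089, -0.204, -0.045, -0.061,  0.035,  0.02 ,  0.078]), 'effort': array([ 1.0000e-03, -4.9257e+01, -4.0500e-01, -3.1340e+01, -6.4000e-02,
        3.9000e-02,  0.0000e+00]), 'tool_pos': array([0.186, 0.622, 0.222]), 'tool_rot': array([-1.79904e+02,  6.00000e-03,  1.63341e+02]), 'force': array([ 0.101, -0.626,  0.455]), 'wrist_torque': array([-0.005, -0.065,  0.01 ]), 'grasp_force': np.float64(0.0), 'grip_width': np.float64(0.087)}
```

View pics/top0.png

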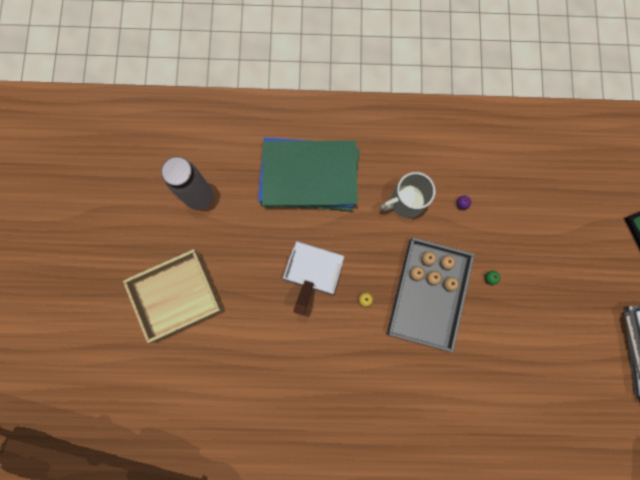

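View pics/side0.png

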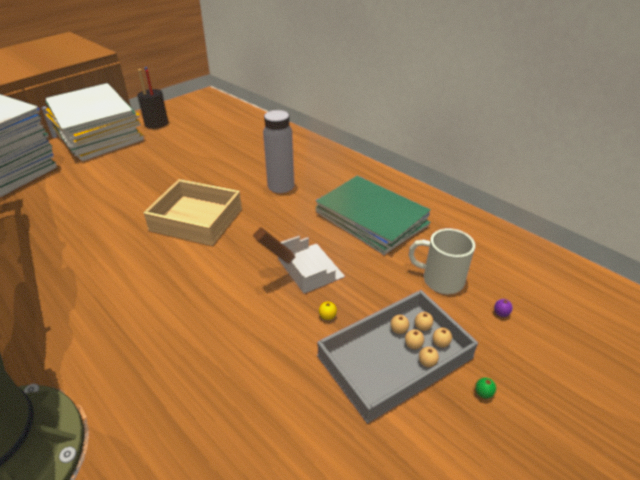

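Top view: the scoop is at (314,268) with its handle at (304,298) pointing to the robot. The tray is at (430,295) with five tan beads at (429,258), (448,262), (418,273), (434,278) and (452,284). The plywood box is at (172,295), bottle (188,183), books (309,174), mug (410,195). Look-alikes to leave alone: yellow (366,299), green (492,278), purple (464,203). I choose the only scoop and the five tan beads in the tray.

```bash
cat > m.py <<'E'
from h import *
im=cv2.imread("pics/top0.png"); D=np.load("pics/top0.npy")
ys,xs=np.mgrid[0:480,0:640]; px=np.c_[xs.ravel(),ys.ravel()]
P=depthpts("top",px,D); Z=P[:,2].reshape(480,640); V=D>0
def rect(x0,x1,y0,y1,zl,zh,name):
    m=np.zeros((480,640),bool); m[y0:y1,x0:x1]=True
    m&=V&(Z>zl)&(Z<zh); Q=P[m.ravel()]
    r=cv2.minAreaRect((Q[:,:2]*1000).astype(np.float32)); print(name,len(Q),np.round(r[0],1),np.round(r[1],1),round(r[2],1),"z",Q[:,2].mean().round(4)); return Q
rect(380,480,232,357,.03,.055,"tray"); rect(115,230,245,350,.04,.065,"box")
rect(275,350,236,320,.02,.05,"scoop pan")
m=np.zeros((480,640),bool); m[275:322,285:330]=1; m&=V&(Z>.06); Q=P[m.ravel()]
print("handle",len(Q),Q.mean(0).round(4),Q.min(0).round(3),Q.max(0).round(3)); 
v=np.linalg.svd(Q-Q.mean(0))[2][0]; print("axis",v.round(3))
# handle by colour too
hsv=cv2.cvtColor(im,cv2.COLOR_BGR2HSV)
w=((hsv[...,1]<60)&(hsv[...,2]>110)).astype(np.uint8); w[:236]=0;w[310:]=0;w[:,:275]=0;w[:,350:]=0
c=max(cv2.findContours(w,0,2)[0],key=cv2.contourArea)[:,0]
for z in(.0025,.04): print("pan corners z",z,plane("top",cv2.boxPoints(cv2.minAreaRect(c)),z)[:,:2].round(4).tolist())
b=((hsv[...,0]>8)&(hsv[...,0]<22)&(hsv[...,2]>170)&(hsv[...,1]>80)).astype(np.uint8); b[:240]=0;b[350:]=0;b[:,:395]=0;b[:,470:]=0
n,l,s,ce=cv2.connectedComponentsWithStats(b)
for i in range(1,n):
    if s[i,4]>20: print("bead",s[i,4],ce[i].round(1),plane("top",ce[i],.022)[0].round(4))
big=cv2.resize(im[225:365,260:480],None,fx=3.6,fy=3.6,interpolation=cv2.INTER_CUBIC); cv2.imwrite("pics/crop0.png",big)
E
python3 m.py
```

```text
tray 1778 [ 525.9 -278.4] [141.9 217.5] 76.6 z 0.0379
box 989 [507.5 274.9] [142.8 162.5] 26.2 z 0.0494
scoop pan 203 [568.  -21.2] [111.7  68.8] 74.3 z 0.0383
handle 368 [ 0.5058 -0.004   0.1063] [ 0.473 -0.022  0.06 ] [0.544 0.014 0.136]
axis [-0.627  0.176  0.759]
pan corners z 0.0025 [[0.553, 0.0453], [0.6406, 0.0217], [0.6077, -0.0944], [0.5209, -0.0692]]
pan corners z 0.04 [[0.5499, 0.0431], [0.6344, 0.0203], [0.6027, -0.0918], [0.5188, -0.0676]]
bead 54 [429.7 257.6] [ 0.606  -0.2794  0.022 ]
bead 56 [448.5 261.8] [ 0.5979 -0.3208  0.022 ]
bead 57 [417.6 272.5] [ 0.5724 -0.2524  0.022 ]
bead 54 [434.4 277.5] [ 0.5625 -0.2891  0.022 ]
bead 53 [452.  283.3] [ 0.5507 -0.3277  0.022 ]
```

View pics/crop0.png

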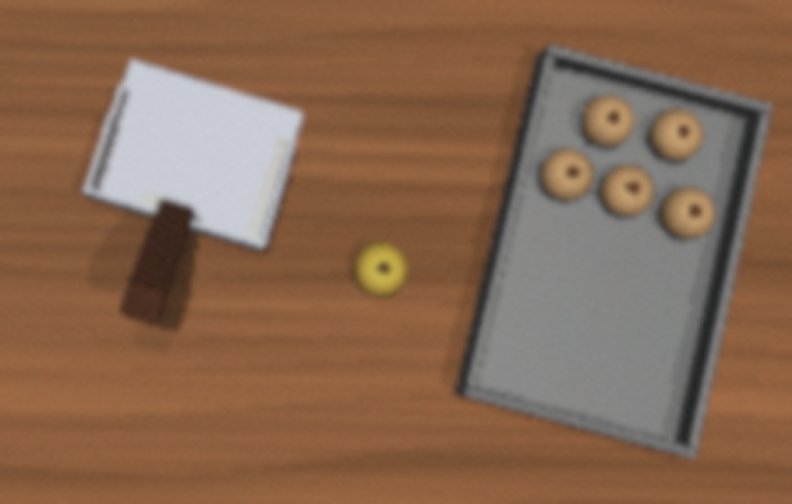

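The crop shows the scoop with its mouth pointing away from the robot at about −15°. The five tan beads lie in the tray's far half, and the yellow ball at (380,268) stands apart. The sizes match: tray 142×217, box 143×162, pan 112 wide.

```bash
cat >> h.py <<'E'
from scipy.spatial.transform import Rotation as Ro
def go(x,y,z,yaw):   # target of grasp point -> tool units
    o=env.get_obs(); R=Ro.from_euler("xyz",o["tool_rot"],degrees=True)
    d=R.inv().apply(np.array([x,y,z-env.grasp_offset])-o["tool_pos"])
    t=-((yaw-o["tool_rot"][2]+180)%360-180)
    print("units",(d/.04).round(3),"turn",round(t/10,3),"| t",round(float(o["time_s"]),2),"grasp pt",(o["tool_pos"]-[0,0,env.grasp_offset*-1]).round(4),"rot",o["tool_rot"].round(2),"F",o["force"].round(1),"w",round(float(o["grip_width"]),4),"g",round(float(o["grasp_force"]),1))
T0=np.array([.5259,-.2784]);TY=-13.4;B0=np.array([.5075,.2749]);BY=26.2
def loc(c,yaw,x,y):
    a=np.radians(yaw); return c+np.array([np.cos(a)*x-np.sin(a)*y,np.sin(a)*x+np.cos(a)*y])
E
python3 -c "
from h import *
go(.505,-.0035,.242,164.8); print(env.grasp_offset)"
```

```text
units [-12.118 -12.703  -0.02 ] turn -0.146 | t 0.1 grasp pt [0.1863 0.6222 0.2403] rot [-1.7990e+02  1.0000e-02  1.6334e+02] F [ 0.1 -0.6  0.5] w 0.0868 g 0.0
0.0187
```

Emit:
drive_tool(moves=[-1,-1.05,0,0,87,-2.1,-2.2,0,0,87,-3.2,-3.35,0,0,87,-4.3,-4.5,0,0,87,-5.4,-5.65,0,0,87])

```text
time_s: 0.72
tool_pos: [0.3271, 0.3462, 0.2223]
tool_rot: [-180.0, 0.0, 163.3]
force: [1.3, -0.1, 0.7]
grip_width: 0.0869
grasp_force: 0.0
```

```bash
python3 -c "
from h import *
go(.505,-.0035,.242,164.8)"
```

```text
units [-6.768 -7.1   -0.025] turn -0.147 | t 0.72 grasp pt [0.3271 0.3462 0.241 ] rot [-180.      0.    163.33] F [ 1.3 -0.1  0.7] w 0.0869 g 0.0
```

Emit:
drive_tool(moves=[-1.1,-1.1,0,0,87,-2.2,-2.2,0,0,87,-3.3,-3.4,0,-0.15,87,-4.4,-4.6,0,-0.15,87,-5.4,-5.7,0,-0.15,87])

```text
time_s: 1.35
tool_pos: [0.4674, 0.0681, 0.2225]
tool_rot: [180.0, 0.0, 164.9]
force: [0.9, 0.7, -0.5]
grip_width: 0.0872
grasp_force: 0.0
```

Emit:
drive_tool(moves=[-0.7,-0.7,0,0,87,-1.3,-1.35,0,0,87,-1.3,-1.35,0,0,87,-1.3,-1.35,0,0,87])

```text
time_s: 1.85
tool_pos: [0.5026, 0.0051, 0.2222]
tool_rot: [180.0, -0.1, 164.9]
force: [-0.1, 0.0, 0.2]
grip_width: 0.0869
grasp_force: 0.0
```

```bash
python3 -c "
from h import *
go(.505,-.0035,.094,164.8)"
```

```text
units [-0.118 -0.193  3.671] turn 0.007 | t 1.85 grasp pt [0.5026 0.0051 0.2409] rot [ 1.7999e+02 -6.0000e-02  1.6487e+02] F [-0.1  0.   0.2] w 0.0869 g 0.0
```

Emit:
drive_tool(moves=[-0.12,-0.2,1,0,87,-0.12,-0.2,2,0,87,-0.12,-0.2,3,0,87,-0.12,-0.2,3.65,0,87,-0.12,-0.2,3.65,0,87])

```text
time_s: 2.48
tool_pos: [0.5034, -0.0033, 0.0747]
tool_rot: [-179.9, -0.3, 165.0]
force: [0.0, 0.0, 0.6]
grip_width: 0.087
grasp_force: 0.0
```

```bash
python3 - <<'E'
from h import *
go(.505,-.0035,.094,164.8)
a,_=shot("side","side1"); b,_=shot("top","top1")
c=np.hstack([cv2.resize(a[200:320,220:370],(450,360)),cv2.resize(b[230:330,270:367],(350,360))]); cv2.imwrite("pics/c1.png",c[:,:,::-1])
E
```

```text
units [-0.041  0.005 -0.016] turn 0.017 | t 2.48 grasp pt [ 0.5034 -0.0033  0.0934] rot [-179.9    -0.26  164.97] F [0.  0.  0.6] w 0.087 g 0.0
```

View pics/c1.png

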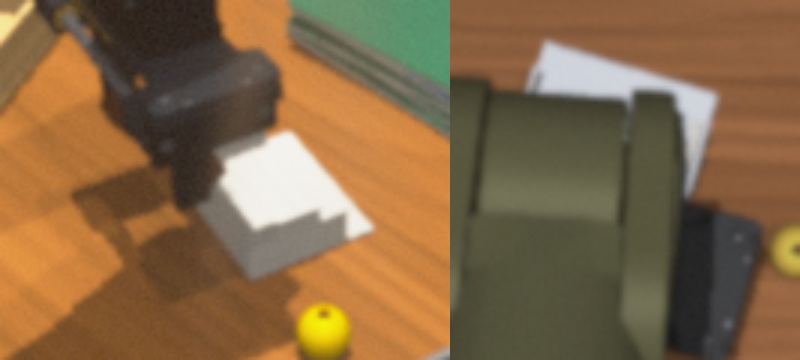

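The fingers straddle the handle behind the pan (left panel, about (190,180)), and the scoop hasn't moved. I'll close the gripper now.

Emit:
drive_tool(moves=[0,0,0,0,50,0,0,0,0,25,0,0,0,0,10,0,0,0,0,10,0,0,0,0,10], squeeze=20)

```text
time_s: 3.2
tool_pos: [0.5057, -0.0047, 0.0766]
tool_rot: [180.0, 0.0, 164.8]
force: [0.6, -0.6, 0.2]
grip_width: 0.0447
grasp_force: 0.0
```

Emit:
drive_tool(moves=[0,0,0,0,10,0,0,0,0,10,0,0,0,0,10], squeeze=60)

```text
time_s: 3.58
tool_pos: [0.5056, -0.0047, 0.0765]
tool_rot: [-180.0, -0.0, 164.8]
force: [0.8, -0.5, 0.1]
grip_width: 0.0214
grasp_force: 60.0
```

Emit:
drive_tool(moves=[0,0,-0.3,0,10,0,0,-0.8,0,10,0,0,-1.5,0,10,0,0,-2,0,10,0,0,-2,0,10])

```text
time_s: 4.2
tool_pos: [0.5069, -0.0046, 0.1584]
tool_rot: [179.9, 0.2, 164.8]
force: [0.5, 0.2, -1.1]
grip_width: 0.0215
grasp_force: 60.0
```

```bash
python3 - <<'E'
from h import *
p=loc(T0,TY,-.125,-.003); print(p)
go(p[0],p[1],.174,166.6)
a,_=shot("side","side2"); cv2.imwrite("pics/c2.png",cv2.resize(a[150:330,200:440],(800,600))[:,:,::-1])
E
```

```text
[ 0.40360777 -0.25234984]
units [ 0.872 -6.653  0.062] turn -0.176 | t 4.2 grasp pt [ 0.5069 -0.0046  0.1771] rot [179.88   0.19 164.84] F [ 0.5  0.2 -1.1] w 0.0215 g 60.0
```

View pics/c2.png

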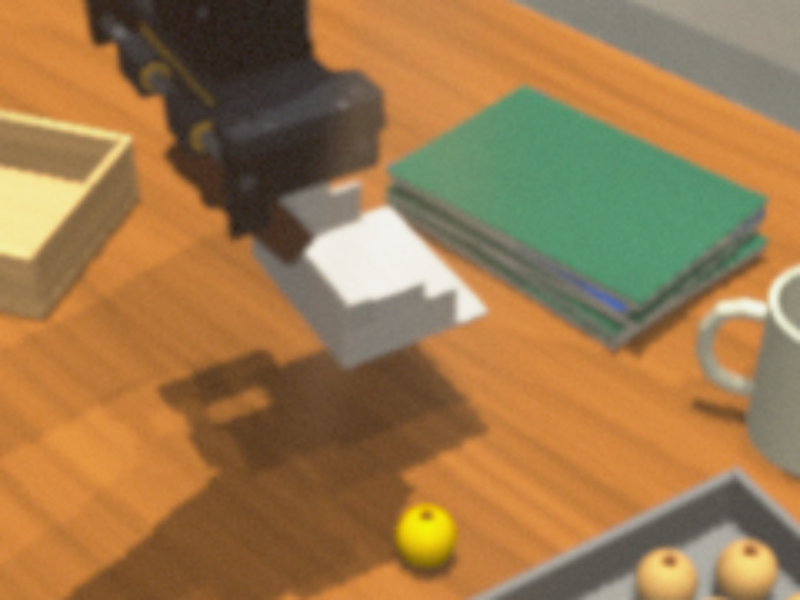

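The scoop is held level and clear of the desk, with its lip at (485,310) in the crop. Next I'll go over the tray's empty half.

Emit:
drive_tool(moves=[0.1,-1,0,0,10,0.3,-2.3,0,0,10,0.5,-3.7,0,-0.1,10,0.7,-5,0,-0.18,10,0.85,-6.2,0,-0.18,10])

```text
time_s: 4.88
tool_pos: [0.4061, -0.2364, 0.1555]
tool_rot: [180.0, -0.1, 166.6]
force: [0.6, -0.5, -2.2]
grip_width: 0.0217
grasp_force: 60.0
```

Emit:
drive_tool(moves=[0,-0.4,0,0,10,0,-0.4,0,0,10,0,-0.4,0,0,10])

```text
time_s: 5.25
tool_pos: [0.4043, -0.2493, 0.1559]
tool_rot: [180.0, -0.1, 166.7]
force: [0.5, -0.1, -2.1]
grip_width: 0.0219
grasp_force: 60.0
```

```bash
python3 - <<'E'
from h import *
p=loc(T0,TY,-.125,-.003)
go(p[0],p[1],.1035,166.6)
a,_=shot("side","side3"); b,D=shot("top","top3")
c=np.hstack([cv2.resize(a[220:430,300:490],(450,500)),cv2.resize(b[230:360,370:490],(350,379))[:500].copy() if 0 else cv2.resize(b[230:360,370:480],(350,500))]); cv2.imwrite("pics/c3.png",c[:,:,::-1])
E
```

```text
units [-0.003 -0.078  1.777] turn 0.012 | t 5.25 grasp pt [ 0.4043 -0.2493  0.1746] rot [ 1.7997e+02 -8.0000e-02  1.6672e+02] F [ 0.5 -0.1 -2.1] w 0.0219 g 60.0
```

View pics/c3.png

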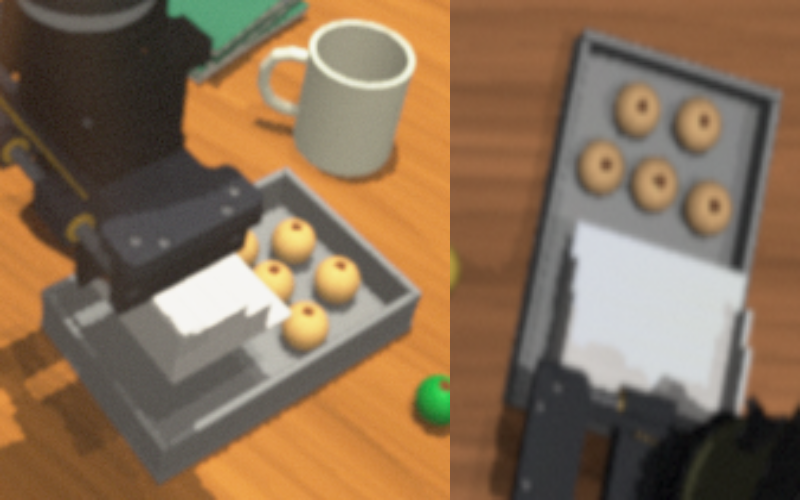

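```bash
python3 - <<'E'
from h import *
q=plane("top",[[410.9,288.5],[463.3,300.7]],.082); print(q.round(4))
a=np.radians(TY)
for p in q: d=p[:2]-T0; print("local",(d[0]*np.cos(a)+d[1]*np.sin(a)).round(4),(-d[0]*np.sin(a)+d[1]*np.cos(a)).round(4))
d=q[0]-q[1]; print(np.linalg.norm(d),np.degrees(np.arctan2(d[1],d[0]))-90)
E
```

```text
[[ 0.5328 -0.2252  0.082 ]
 [ 0.5106 -0.3331  0.082 ]]
local -0.0056 0.0533
local -0.0022 -0.0568
0.11012015725339755 -11.616883811697178
```

Emit:
drive_tool(moves=[0,-0.03,0.4,0,10,0,-0.03,0.9,0,10,0,-0.03,1.4,0,10,0,-0.03,1.7,0,10,0,-0.03,1.7,0,10])

```text
time_s: 5.98
tool_pos: [0.4032, -0.2514, 0.0874]
tool_rot: [-180.0, -0.1, 166.6]
force: [-0.1, -0.6, -1.6]
grip_width: 0.0214
grasp_force: 60.0
```

Emit:
drive_tool(moves=[0,0,0.05,0,10,0,0,0.08,0,10,0,0,0.1,0,10,0,0,0.1,0,10])

```text
time_s: 6.48
tool_pos: [0.4041, -0.2519, 0.0847]
tool_rot: [180.0, 0.0, 166.6]
force: [0.0, 0.7, -1.7]
grip_width: 0.0213
grasp_force: 60.0
```

Emit:
drive_tool(moves=[0,0,0.03,0,10,0,0,0.06,0,10,0,0,0.06,0,10])

```text
time_s: 6.85
tool_pos: [0.4044, -0.252, 0.0825]
tool_rot: [180.0, 0.0, 166.6]
force: [-0.3, 0.0, 2.5]
grip_width: 0.0217
grasp_force: 60.0
```

```bash
python3 - <<'E'
from h import *
p=loc(T0,TY,-.021,-.003)
go(p[0],p[1],.1012,166.6)
E
```

```text
units [-2.583e+00 -1.400e-02  2.000e-03] turn 0.004 | t 6.85 grasp pt [ 0.4044 -0.252   0.1012] rot [1.8000e+02 4.0000e-02 1.6664e+02] F [-0.3  0.   2.5] w 0.0217 g 60.0
```

Emit:
drive_tool(moves=[-0.2,0,0,0,10,-0.45,0,0,0,10,-0.7,0,0,0,10,-0.95,0,0,0,10,-1.2,0,0,0,10])

```text
time_s: 7.48
tool_pos: [0.4516, -0.2634, 0.0825]
tool_rot: [-180.0, 0.0, 166.6]
force: [-2.7, 0.6, 8.7]
grip_width: 0.0217
grasp_force: 60.0
```

Emit:
drive_tool(moves=[-0.25,0,0,0,10,-0.5,0,0,0,10,-0.7,0,0,0,10,-0.9,0,0,0,10,-1.1,0,0,0,10])

```text
time_s: 8.1
tool_pos: [0.4942, -0.2737, 0.0825]
tool_rot: [-180.0, -0.0, 166.6]
force: [-3.8, 0.6, 7.4]
grip_width: 0.0218
grasp_force: 60.0
```

Emit:
drive_tool(moves=[-0.08,0,0,0,10,-0.14,0,0,0,10,-0.18,0,0,0,10,-0.18,0,0,0,10])

```text
time_s: 8.6
tool_pos: [0.4977, -0.2749, 0.0825]
tool_rot: [179.9, -0.4, 166.7]
force: [-14.3, 4.5, 16.2]
grip_width: 0.0218
grasp_force: 60.0
```

```bash
python3 - <<'E'
from h import *
p=loc(T0,TY,-.021,-.003)
go(p[0],p[1],.1012,166.6)
a,_=shot("side","side4"); b,D=shot("top","top4")
c=np.hstack([cv2.resize(a[220:430,300:490],(450,500)),cv2.resize(b[230:360,370:480],(350,500))]); cv2.imwrite("pics/c4.png",c[:,:,::-1])
E
```

```text
units [-0.181  0.002 -0.   ] turn 0.005 | t 8.6 grasp pt [ 0.4977 -0.2749  0.1012] rot [179.94  -0.4  166.65] F [-14.3   4.5  16.2] w 0.0218 g 60.0
```

View pics/c4.png

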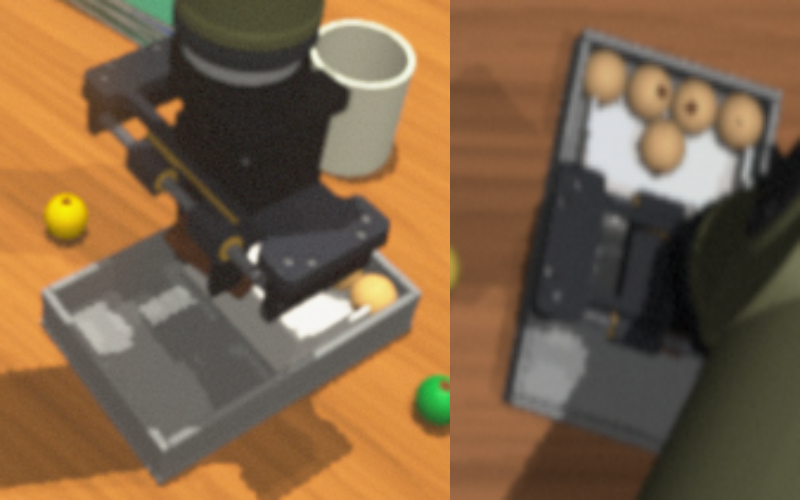

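Emit:
drive_tool(moves=[0.05,0,-0.05,0,10,0.1,0,-0.05,0,10,0.15,0,-0.05,0,10,0.2,0,-0.05,0,10,0.25,0,-0.05,0,10])

```text
time_s: 9.32
tool_pos: [0.4908, -0.2724, 0.084]
tool_rot: [180.0, 0.0, 166.6]
force: [0.0, 0.2, -2.6]
grip_width: 0.022
grasp_force: 60.0
```

Emit:
drive_tool(moves=[0.06,0,0,0,10,0.13,0,0,0,10,0.21,0,0,0,10,0.3,0,0,0,10,0.4,0,0,0,10])

```text
time_s: 9.95
tool_pos: [0.475, -0.2688, 0.0842]
tool_rot: [180.0, 0.0, 166.6]
force: [0.2, -0.5, -3.5]
grip_width: 0.0214
grasp_force: 60.0
```

```bash
cat > beads.py <<'E'
from h import *
import sys
def beads(tag,z=.022,box=(360,490,225,370)):
    im,D=shot("top",tag); hsv=cv2.cvtColor(im,cv2.COLOR_RGB2HSV)
    b=((hsv[...,0]>8)&(hsv[...,0]<22)&(hsv[...,2]>150)&(hsv[...,1]>80)).astype(np.uint8)
    m=np.zeros_like(b); x0,x1,y0,y1=box; m[y0:y1,x0:x1]=1; b*=m
    dt=cv2.distanceTransform(b,cv2.DIST_L2,5); n,l,s,ce=cv2.connectedComponentsWithStats((dt>3.2).astype(np.uint8))
    a=np.radians(TY)
    for i in range(1,n):
        p=plane("top",ce[i],z)[0]; d=p[:2]-T0
        print("bead px",ce[i].round(1),"tray local",(d[0]*np.cos(a)+d[1]*np.sin(a)).round(3),(-d[0]*np.sin(a)+d[1]*np.cos(a)).round(3),"depth z",depthpts("top",ce[i],D)[0,2].round(3),s[i,4])
    g=env.get_obs()["tool_pos"][:2]-T0; print("lip local x",(g[0]*np.cos(a)+g[1]*np.sin(a)+.122).round(4))
if __name__=="__main__": beads(sys.argv[1],float(sys.argv[2]))
E
python3 beads.py top5 .024
```

```text
bead px [379.5 228. ] tray local 0.114 0.141 depth z 0.001 24
bead px [429.1 228. ] tray local 0.142 0.034 depth z 0.003 32
bead px [416.9 258.5] tray local 0.069 0.045 depth z 0.042 27
bead px [429.5 262.4] tray local 0.067 0.016 depth z 0.043 8
bead px [459.8 269.1] tray local 0.07 -0.052 depth z 0.044 25
bead px [448. 268.] tray local 0.066 -0.026 depth z 0.041 1
bead px [475.4 273.7] tray local 0.069 -0.087 depth z -0.001 10
bead px [434.7 277.6] tray local 0.038 -0.002 depth z 0.042 27
bead px [369.6 334.6] tray local -0.117 0.106 depth z -0.003 136
bead px [373.8 362.8] tray local -0.172 0.084 depth z 0.002 123
lip local x 0.0696
```

Emit:
drive_tool(moves=[0.02,0,0,0,10,0.06,0,0,0,10,0.12,0,0,0,10,0.2,0,0,0,10,0.3,0,0,0,10])

```text
time_s: 10.62
tool_pos: [0.4633, -0.266, 0.0841]
tool_rot: [180.0, -0.0, 166.6]
force: [-0.5, -0.3, -2.8]
grip_width: 0.0215
grasp_force: 60.0
```

Emit:
drive_tool(moves=[0.12,0,0,0,10,0.26,0,0,0,10,0.42,0,0,0,10,0.6,0,0,0,10,0.8,0,0,0,10])

```text
time_s: 11.25
tool_pos: [0.4319, -0.2585, 0.0841]
tool_rot: [180.0, 0.0, 166.6]
force: [0.4, 0.1, -3.1]
grip_width: 0.0214
grasp_force: 60.0
```

Emit:
drive_tool(moves=[0.2,0,0,0,10,0.42,0,0,0,10,0.64,0,0,0,10,0.86,0,0,0,10,1.0,0,0,0,10])

```text
time_s: 11.88
tool_pos: [0.3954, -0.2499, 0.0848]
tool_rot: [-180.0, 0.3, 166.6]
force: [8.6, -2.3, -3.8]
grip_width: 0.0215
grasp_force: 60.0
```

```bash
python3 beads.py top6 .024; python3 -c "
from h import *
go(.4,-.25,.1,166.6)"
```

```text
bead px [408.6 295.4] tray local -0.015 0.044 depth z 0.048 28
bead px [421.7 300.4] tray local -0.018 0.014 depth z 0.043 11
bead px [452.  305.2] tray local -0.011 -0.052 depth z 0.046 23
bead px [438.3 304.7] tray local -0.018 -0.023 depth z 0.047 6
bead px [426.6 316.3] tray local -0.048 -0.003 depth z 0.044 29
bead px [462.2 334.9] tray local -0.067 -0.086 depth z 0.003 14
bead px [366.8 364.2] tray local -0.179 0.097 depth z 0.003 18
lip local x -0.0114
units [-0.108  0.024  0.095] turn 0.001 | t 11.93 grasp pt [ 0.3955 -0.2499  0.1038] rot [179.99   0.39 166.61] F [ 4.4 -1.  -4. ] w 0.0216 g 60.0
```

Emit:
drive_tool(moves=[0.1,0,0,0,10,0.2,0,0,0,10,0.3,0,0,0,10,0.4,0,0,0,10,0.4,0,0,0,10])

```text
time_s: 12.55
tool_pos: [0.3882, -0.2486, 0.0882]
tool_rot: [-179.9, 1.4, 166.7]
force: [17.6, -4.1, -5.0]
grip_width: 0.0212
grasp_force: 60.0
```

```bash
python3 beads.py top7 .03; python3 - <<'E'
from h import *
go(.38,-.247,.104,166.6)
a,_=shot("side","side7"); b=cv2.cvtColor(cv2.imread("pics/top7.png"),cv2.COLOR_BGR2RGB)
c=np.hstack([cv2.resize(a[220:430,300:490],(450,500)),cv2.resize(b[230:360,370:480],(350,500))]); cv2.imwrite("pics/c7.png",c[:,:,::-1])
E
```

```text
bead px [410.  295.2] tray local -0.014 0.042 depth z 0.063 27
bead px [452.5 307.8] tray local -0.017 -0.052 depth z 0.064 28
bead px [422.3 309.1] tray local -0.036 0.01 depth z 0.056 29
bead px [436.9 313.5] tray local -0.037 -0.022 depth z 0.056 27
bead px [425.5 326.8] tray local -0.071 -0.005 depth z 0.053 4
bead px [474.2 336.7] tray local -0.065 -0.11 depth z 0.004 81
lip local x -0.0188
units [ 0.211 -0.008  0.068] turn 0.008 | t 12.6 grasp pt [ 0.3882 -0.2486  0.1069] rot [-179.86    1.35  166.68] F [17.3 -3.9 -4.7] w 0.0217 g 60.0
```

View pics/c7.png

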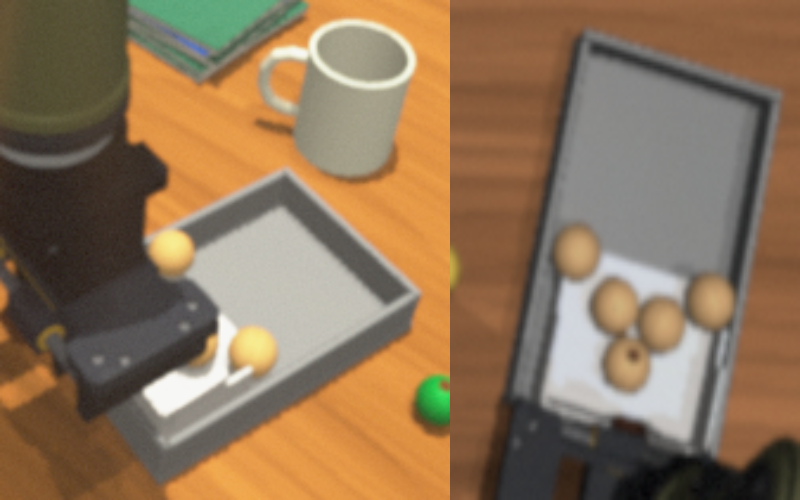

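The picture shows the scoop tilted back. Three beads are deep in the pan at (615,305), (660,323) and (627,365). One bead rests on each lip corner, at (577,250) and (710,300). I'll jog sideways while still inside the tray to bring the corner beads in.

Emit:
drive_tool(moves=[-0.25,0,0,0,10,-0.25,0,0,0,10,-0.25,0.18,0,0,10,-0.25,0.18,0,0,10,-0.25,0.18,0,0,10])

```text
time_s: 13.28
tool_pos: [0.3917, -0.2419, 0.085]
tool_rot: [-180.0, 0.3, 166.6]
force: [6.3, -0.7, -2.8]
grip_width: 0.0216
grasp_force: 60.0
```

```bash
python3 beads.py top8 .047
```

```text
bead px [409.9 300. ] tray local -0.026 0.044 depth z 0.05 27
bead px [439.3 320.1] tray local -0.051 -0.026 depth z 0.051 32
bead px [404.3 326. ] tray local -0.082 0.043 depth z 0.044 22
bead px [420.7 329.3] tray local -0.079 0.008 depth z 0.047 15
bead px [438.6 334.4] tray local -0.08 -0.031 depth z 0.049 14
bead px [461.  334.5] tray local -0.068 -0.077 depth z -0.001 4
bead px [484.6 336.9] tray local -0.06 -0.126 depth z -0.003 12
bead px [364.5 365. ] tray local -0.18 0.105 depth z -0.001 4
lip local x -0.017
```

Emit:
drive_tool(moves=[-0.1,-0.03,0,0,10,-0.15,-0.08,0,0,10,-0.15,-0.12,0,0,10,-0.15,0.03,0,0,10,-0.15,0.03,0,0,10])

```text
time_s: 13.95
tool_pos: [0.3953, -0.2404, 0.0839]
tool_rot: [180.0, -0.0, 166.7]
force: [0.3, -0.1, -2.0]
grip_width: 0.0215
grasp_force: 60.0
```

```bash
python3 beads.py top9 .047; python3 - <<'E'
from h import *
go(.38,-.247,.104,166.6)
a,_=shot("side","side9"); b=cv2.cvtColor(cv2.imread("pics/top9.png"),cv2.COLOR_BGR2RGB)
c=np.hstack([cv2.resize(a[220:430,300:490],(450,500)),cv2.resize(b[230:360,370:480],(350,500))]); cv2.imwrite("pics/c9.png",c[:,:,::-1])
E
```

```text
bead px [409.7 311.2] tray local -0.049 0.039 depth z 0.049 26
bead px [439.4 318.9] tray local -0.048 -0.026 depth z 0.045 29
bead px [404.2 324.8] tray local -0.079 0.043 depth z 0.043 22
bead px [420.9 328.1] tray local -0.077 0.008 depth z 0.045 14
bead px [486. 329.] tray local -0.044 -0.126 depth z -0.0 1
bead px [437.5 332.4] tray local -0.077 -0.028 depth z 0.044 11
bead px [486. 335.] tray local -0.056 -0.128 depth z -0.002 1
bead px [364.4 363.9] tray local -0.178 0.105 depth z 0.002 11
lip local x -0.0137
units [ 0.337 -0.242 -0.033] turn 0.008 | t 14.0 grasp pt [ 0.3953 -0.2407  0.1027] rot [ 1.7998e+02 -2.0000e-02  1.6668e+02] F [ 0.5  0.1 -2.4] w 0.0218 g 60.0
```

View pics/c9.png

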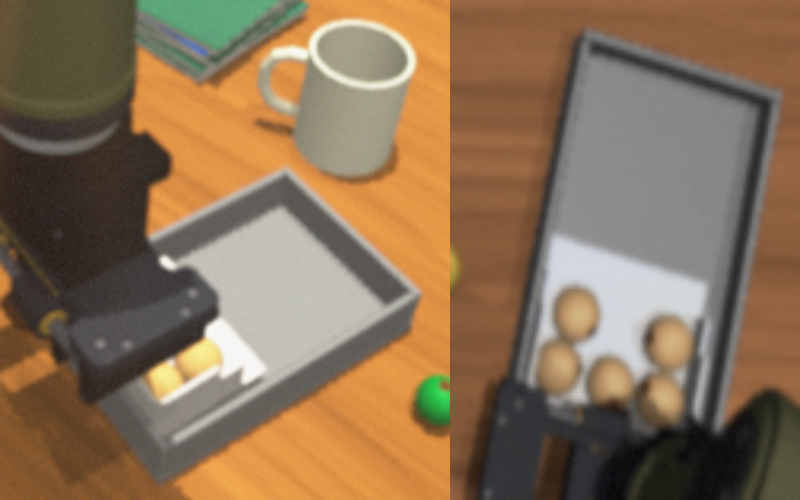

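All five beads now sit in the pan against its back: (577,313), (560,367), (610,383), (667,340) and (660,395). The tray is empty. I'll lift.

Emit:
drive_tool(moves=[0,-0.03,-0.15,0,10,0,-0.06,-0.4,0,10,0,-0.1,-0.8,0,10,0,-0.1,-1.3,0,10,0,-0.1,-1.8,0,10])

```text
time_s: 14.68
tool_pos: [0.3947, -0.2456, 0.1579]
tool_rot: [180.0, 0.1, 166.6]
force: [0.3, 0.9, -2.0]
grip_width: 0.0215
grasp_force: 60.0
```

Emit:
drive_tool(moves=[0,0,-0.2,0,10,0,0,-0.25,0,10,0,0,-0.25,0,10])

```text
time_s: 15.05
tool_pos: [0.3942, -0.245, 0.1658]
tool_rot: [180.0, -0.0, 166.6]
force: [0.0, -0.2, -3.5]
grip_width: 0.0215
grasp_force: 60.0
```

```bash
python3 beads.py top10 .13; python3 - <<'E'
from h import *
for x in(-.08,):
    p=loc(B0,BY,x,0); print(p.round(4)); go(p[0],p[1],.185,206.2)
go(.48,0,.185,186)
E
```

```text
bead px [421.1 311.4] tray local -0.049 0.033 depth z 0.131 42
bead px [452.7 319.4] tray local -0.049 -0.03 depth z 0.128 40
bead px [414.6 325.8] tray local -0.079 0.039 depth z 0.122 35
bead px [432.6 329.7] tray local -0.078 0.003 depth z 0.129 21
bead px [473.1 334.6] tray local -0.067 -0.075 depth z -0.001 75
bead px [486. 329.] tray local -0.05 -0.097 depth z 0.006 1
bead px [450.8 334.7] tray local -0.078 -0.033 depth z 0.128 22
bead px [366.7 363.2] tray local -0.171 0.112 depth z 0.003 37
lip local x -0.014
[0.4357 0.2396]
units [ 1.786 12.025 -0.015] turn -3.956 | t 15.1 grasp pt [ 0.3941 -0.2449  0.1843] rot [ 1.8000e+02 -6.0000e-02  1.6664e+02] F [ 0.6 -0.3 -3. ] w 0.0212 g 60.0
units [-0.675  6.453 -0.018] turn -1.936 | t 15.1 grasp pt [ 0.3941 -0.2449  0.1843] rot [ 1.8000e+02 -6.0000e-02  1.6664e+02] F [ 0.6 -0.3 -3. ] w 0.0212 g 60.0
```

Emit:
drive_tool(moves=[-0.02,0.15,0,-0.05,10,-0.06,0.45,0,-0.15,10,-0.14,0.95,0,-0.3,10,-0.25,1.65,0,-0.5,10,-0.35,2.45,0,-0.75,10])

```text
time_s: 15.72
tool_pos: [0.4317, -0.1503, 0.1662]
tool_rot: [180.0, 0.0, 174.4]
force: [0.8, 0.8, -2.8]
grip_width: 0.0213
grasp_force: 60.0
```

Emit:
drive_tool(moves=[0,0.85,0,-0.25,10,0,1.7,0,-0.5,10,0,2.55,0,-0.75,10,0,3.4,0,-1,10,0,4.25,0,-1.25,10])

```text
time_s: 16.35
tool_pos: [0.4481, 0.0193, 0.1661]
tool_rot: [180.0, 0.0, -173.1]
force: [0.1, -0.2, -2.8]
grip_width: 0.0218
grasp_force: 60.0
```

```bash
python3 - <<'E'
from h import *
p=loc(B0,BY,-.08,0); go(p[0],p[1],.185,206.2)
E
```

```text
units [-3.560e-01  5.503e+00 -3.000e-03] turn -1.928 | t 16.35 grasp pt [0.4481 0.0193 0.1848] rot [ 179.98    0.   -173.08] F [ 0.1 -0.2 -2.8] w 0.0218 g 60.0
```

Emit:
drive_tool(moves=[-0.02,0.85,0,-0.3,10,-0.05,1.7,0,-0.6,10,-0.1,2.5,0,-0.95,10,-0.17,3.25,0,-1.25,10,-0.22,3.9,0,-1.5,10])

```text
time_s: 16.98
tool_pos: [0.4388, 0.1741, 0.1661]
tool_rot: [-180.0, 0.0, -158.2]
force: [0.6, 0.1, -2.0]
grip_width: 0.0216
grasp_force: 60.0
```

Emit:
drive_tool(moves=[0,0.5,0,-0.15,10,0,0.9,0,-0.3,10,0,1.2,0,-0.4,10,0,1.35,0,-0.43,10,0,1.35,0,-0.43,10])

```text
time_s: 17.6
tool_pos: [0.4189, 0.2222, 0.1662]
tool_rot: [-180.0, 0.0, -154.1]
force: [0.2, -0.3, -1.9]
grip_width: 0.0217
grasp_force: 60.0
```

```bash
python3 - <<'E'
from h import *
p=loc(B0,BY,-.08,0); go(p[0],p[1],.104,206.2)
im,D=shot("top","top11"); hsv=cv2.cvtColor(im,cv2.COLOR_RGB2HSV)
ys,xs=np.mgrid[230:370,100:260]; px=np.c_[xs.ravel(),ys.ravel()]; P=depthpts("top",px,D)
a=np.radians(BY); d=P[:,:2]-B0; L=np.c_[d[:,0]*np.cos(a)+d[:,1]*np.sin(a),-d[:,0]*np.sin(a)+d[:,1]*np.cos(a),P[:,2]]
h=hsv[230:370,100:260].reshape(-1,3)
w=(h[:,1]<60)&(h[:,2]>120)&(L[:,2]>.06)&(abs(L[:,0])<.1); q=L[w]; print("pan",w.sum(),np.percentile(q,[1,50,99],axis=0).round(3).tolist())
f=q[q[:,0]>np.percentile(q[:,0],80)]; print("floor slope",np.degrees(np.arctan(np.polyfit(q[:,0],q[:,2],1)[0])),f[:,2].mean())
b=((h[:,0]>8)&(h[:,0]<22)&(h[:,1]>80)&(L[:,2]>.09)&(L[:,2]<.15)).reshape(140,160).astype(np.uint8)
n,l,s,ce=cv2.connectedComponentsWithStats(b); print([(s[i,4],ce[i].round()) for i in range(1,n) if s[i,4]>8])
E
```

```text
units [-0.567  0.207  2.023] turn -0.026 | t 17.6 grasp pt [0.4189 0.2222 0.1849] rot [-1.7999e+02  1.0000e-02 -1.5406e+02] F [ 0.2 -0.3 -1.9] w 0.0217 g 60.0
pan 1175 [[-0.04, -0.064, 0.095], [0.004, -0.012, 0.1], [0.025, 0.048, 0.136]]
floor slope -14.164625992097132 0.10054890293375116
[(np.int32(544), array([71., 73.])), (np.int32(23), array([52., 89.]))]
```

Emit:
drive_tool(moves=[-0.12,0.05,0,0,10,-0.28,0.12,0,0,10,-0.44,0.17,0,0,10,-0.55,0.2,0,0,10,-0.55,0.2,0,0,10])

```text
time_s: 18.27
tool_pos: [0.4354, 0.2393, 0.1661]
tool_rot: [-180.0, -0.0, -154.1]
force: [-0.3, 0.1, -2.9]
grip_width: 0.0218
grasp_force: 60.0
```

Emit:
drive_tool(moves=[0,0,0.3,0,10,0,0,0.7,0,10,0,0,1.2,0,10,0,0,1.7,0,10,0,0,1.95,0,10])

```text
time_s: 18.9
tool_pos: [0.4339, 0.2382, 0.086]
tool_rot: [-180.0, -0.2, -154.1]
force: [-0.2, -0.5, -2.6]
grip_width: 0.0215
grasp_force: 60.0
```

```bash
python3 - <<'E'
from h import *
p=loc(B0,BY,-.08,0); go(p[0],p[1],.104,206.2)
E
```

```text
units [-0.056  0.012  0.017] turn -0.027 | t 18.9 grasp pt [0.4339 0.2382 0.1047] rot [-179.96   -0.18 -154.07] F [-0.2 -0.5 -2.6] w 0.0215 g 60.0
```

Emit:
drive_tool(moves=[0,0,0,0,10,0,0,0,0,10,0,0,-0.1,0,10,0,0,-0.2,0,10,0,0,-0.3,0,10], squeeze=10)

```text
time_s: 19.52
tool_pos: [0.4355, 0.2393, 0.1009]
tool_rot: [180.0, 0.1, -154.1]
force: [0.3, -1.0, -2.0]
grip_width: 0.022
grasp_force: 10.0
```

```bash
cat > box.py <<'E'
from h import *
import sys
im,D=shot("top",sys.argv[1]); hsv=cv2.cvtColor(im,cv2.COLOR_RGB2HSV)
ys,xs=np.mgrid[230:370,100:260]; px=np.c_[xs.ravel(),ys.ravel()]; P=depthpts("top",px,D)
a=np.radians(BY); d=P[:,:2]-B0; L=np.c_[d[:,0]*np.cos(a)+d[:,1]*np.sin(a),-d[:,0]*np.sin(a)+d[:,1]*np.cos(a),P[:,2]]
h=hsv[230:370,100:260].reshape(-1,3)
w=(h[:,1]<50)&(h[:,2]>110)&(L[:,2]>.005)&(abs(L[:,0])<.12)&(abs(L[:,1])<.045); q=L[w]
print("pan",w.sum(),np.percentile(q,[2,50,98],axis=0).round(3).tolist())
k=np.argsort(q[:,0]); n=len(k)//5
for j in range(5): print(np.median(q[k[j*n:(j+1)*n]],axis=0).round(3))
b=((h[:,0]>5)&(h[:,0]<17)&(h[:,1]>90)&(h[:,2]>120)&(L[:,2]>.025)).reshape(140,160).astype(np.uint8)
dt=cv2.distanceTransform(b,cv2.DIST_L2,5); n,l,s,ce=cv2.connectedComponentsWithStats((dt>3).astype(np.uint8))
for i in range(1,n):
    m=(l==i).ravel()
    if s[i,4]>3: print("blob",s[i,4],ce[i].round()+[100,230],np.median(L[m],axis=0).round(3))
o=env.get_obs(); g=o["tool_pos"][:2]-B0; print("P local",(g[0]*np.cos(a)+g[1]*np.sin(a)).round(3),(-g[0]*np.sin(a)+g[1]*np.cos(a)).round(3),"z",(o["tool_pos"][2]+.0187).round(3),"t",o["time_s"].round(2),o["force"].round(1))
E
python3 box.py top12
```

```text
pan 734 [[-0.013, -0.044, 0.012], [0.025, -0.008, 0.03], [0.048, 0.044, 0.05]]
[-0.001 -0.032  0.03 ]
[ 0.018 -0.008  0.03 ]
[0.025 0.002 0.03 ]
[ 0.033 -0.002  0.03 ]
[0.04  0.003 0.03 ]
blob 22 [174. 294.] [-0.004 -0.011  0.061]
blob 24 [161. 299.] [-0.     0.018  0.06 ]
blob 6 [186. 300.] [-0.023 -0.027  0.059]Traceback (most recent call last):
  File "box.py", line 16, in <module>
    o=env.get_obs(); g=o["tool_pos"][:2]-B0; print("P local",(g[0]*np.cos(a)+g[1]*np.sin(a)).round(3),(-g[0]*np.sin(a)+g[1]*np.cos(a)).round(3),"z",(o["tool_pos"][2]+.0187).round(3),"t",o["time_s"].round(2),o["force"].round(1))
                                                                                                                                                                                          ^^^^^^^^^^^^^^^^^
AttributeError: 'float' object has no attribute 'round'
```

Emit:
drive_tool(moves=[0,0,0,0,10,0,0,-0.1,0,10,-0.05,0,-0.2,0,10,-0.1,0,-0.35,0,10,-0.15,0,-0.5,0,10], squeeze=6)

```text
time_s: 20.2
tool_pos: [0.4409, 0.2418, 0.1207]
tool_rot: [180.0, 0.0, -154.1]
force: [-0.3, 0.7, -2.5]
grip_width: 0.022
grasp_force: 6.0
```

```bash
sed -i 's/o\["time_s"\].round(2)/round(float(o["time_s"]),2)/' box.py; python3 box.py top13
```

```text
pan 521 [[-0.014, -0.044, 0.02], [0.009, -0.012, 0.028], [0.027, 0.042, 0.043]]
[-0.006 -0.015  0.031]
[ 0.002 -0.016  0.029]
[ 0.009 -0.003  0.027]
[ 0.015 -0.006  0.026]
[ 0.023 -0.015  0.024]
blob 43 [156. 279.] [0.048 0.018 0.037]
blob 31 [143. 287.] [0.041 0.049 0.038]
P local -0.073 -0.0 z 0.14 t 20.25 [ 1.5 -0.7 -1. ]
```

Emit:
drive_tool(moves=[0,0,-0.2,0,10,0,0,-0.4,0,10,-0.1,0,-0.6,0,10,-0.2,0,-0.8,0,10,-0.3,0,-1,0,10], squeeze=5)

```text
time_s: 20.88
tool_pos: [0.4517, 0.2471, 0.1608]
tool_rot: [180.0, 0.0, -154.1]
force: [-0.1, 0.1, -1.8]
grip_width: 0.0217
grasp_force: 5.0
```

```bash
python3 box.py top14
```

```text
pan 493 [[0.001, -0.043, 0.038], [0.025, -0.009, 0.065], [0.042, 0.042, 0.072]]
[ 0.009 -0.012  0.068]
[ 0.017 -0.014  0.066]
[ 0.024 -0.012  0.064]
[0.03  0.002 0.063]
[0.035 0.    0.061]
P local -0.061 -0.0 z 0.181 t 20.93 [ 1.7  0.8 -1.5]
```

Emit:
drive_tool(moves=[0,0,0,0,10,0,0,0,0,10,0,0,0,0,10], squeeze=3)

```text
time_s: 21.3
tool_pos: [0.4511, 0.2468, 0.1598]
tool_rot: [-180.0, -0.0, -154.1]
force: [0.5, 0.7, -2.3]
grip_width: 0.0219
grasp_force: 3.0
```

```bash
python3 box.py top15; python3 - <<'E'
from h import *
im,D=shot("side","side15"); hsv=cv2.cvtColor(im,cv2.COLOR_RGB2HSV)
ys,xs=np.mgrid[150:290,120:300]; px=np.c_[xs.ravel(),ys.ravel()]; P=depthpts("side",px,D)
a=np.radians(BY); d=P[:,:2]-B0; L=np.c_[d[:,0]*np.cos(a)+d[:,1]*np.sin(a),-d[:,0]*np.sin(a)+d[:,1]*np.cos(a),P[:,2]]
h=hsv[150:290,120:300].reshape(-1,3)
b=((abs(L[:,0])<.064)&(abs(L[:,1])<.074)&(L[:,2]>.014)&(L[:,2]<.045)).reshape(140,180).astype(np.uint8)
n,l,s,ce=cv2.connectedComponentsWithStats(b)
for i in range(1,n):
    m=(l==i).ravel()
    if s[i,4]>6: print(s[i,4],ce[i].round()+[120,150],np.median(L[m],axis=0).round(3),L[m].min(0).round(3),L[m].max(0).round(3),np.median(h[m],axis=0))
E
```

```text
pan 115 [[0.002, -0.04, 0.007], [0.013, -0.008, 0.049], [0.025, 0.018, 0.054]]
[ 0.005 -0.01   0.05 ]
[ 0.01  -0.004  0.049]
[ 0.013 -0.006  0.049]
[ 0.015 -0.005  0.047]
[ 0.017 -0.007  0.047]
blob 8 [153. 280.] [0.046 0.024 0.038]
blob 35 [139. 287.] [0.047 0.058 0.038]
P local -0.063 -0.0 z 0.179 t 21.35 [-0.6 -0.2 -2.2]
10 [190. 186.] [0.064 0.045 0.039] [0.062 0.038 0.035] [0.064 0.056 0.043] [ 17.  121.5 141.5]
9 [182. 187.] [0.063 0.065 0.034] [0.055 0.062 0.031] [0.064 0.074 0.038] [ 17. 114. 136.]
153 [222. 198.] [ 0.062 -0.047  0.034] [ 0.033 -0.07   0.015] [ 0.064 -0.006  0.044] [ 17. 125. 159.]
12 [153. 210.] [-0.045  0.074  0.04 ] [-0.054  0.072  0.035] [-0.04   0.074  0.043] [ 17.  120.5 119. ]
```

Emit:
drive_tool(moves=[-0.3,0,-0.1,0,10,-0.5,0,-0.1,0,10,-0.2,0,-0.1,0,10,-0.5,0,-0.1,0,10,-0.5,0,-0.1,0,10])

```text
time_s: 22.02
tool_pos: [0.47, 0.256, 0.1642]
tool_rot: [-180.0, 0.0, -154.1]
force: [-0.3, 0.3, -1.5]
grip_width: 0.0221
grasp_force: 3.0
```

```bash
python3 box.py top16; python3 - <<'E'
from h import *
im=cv2.imread("pics/top16.png"); D=shot("side","side16")[0]
a=cv2.resize(im[230:360,100:250],(400,347)); b=cv2.resize(D[140:270,110:260],(400,347))[:,:,::-1]
cv2.imwrite("pics/c16.png",np.hstack([a,b]))
E
```

```text
pan 40 [[-0.068, -0.039, 0.082], [-0.064, 0.037, 0.087], [-0.059, 0.044, 0.097]]
[-0.067  0.007  0.083]
[-0.066  0.037  0.085]
[-0.064  0.038  0.086]
[-0.062  0.039  0.091]
[-0.06   0.038  0.095]
blob 17 [191. 265.] [ 0.044 -0.062  0.037]
blob 14 [160. 274.] [0.048 0.    0.065]
P local -0.042 -0.0 z 0.183 t 22.07 [-0.1  0.4 -2.8]
```

Emit:
drive_tool(moves=[0.15,0,0,0,10,0.25,0,-0.1,0,10,0.25,0,-0.4,0,10,0.25,0,-0.8,0,10,0.25,0,-1.2,0,10], squeeze=6)

```text
time_s: 22.75
tool_pos: [0.4608, 0.2516, 0.214]
tool_rot: [180.0, 0.1, -154.1]
force: [-0.1, 0.6, -1.1]
grip_width: 0.0221
grasp_force: 6.0
```

Emit:
drive_tool(moves=[0,0,-0.3,0,10,0,0,-0.6,0,10,0,0,-0.8,0,10,0,0,-0.8,0,10])

```text
time_s: 23.25
tool_pos: [0.4607, 0.2515, 0.2447]
tool_rot: [180.0, 0.1, -154.1]
force: [0.4, -0.3, -2.3]
grip_width: 0.0219
grasp_force: 6.0
```

```bash
python3 box.py top17
```

```text
pan 44 [[-0.078, -0.037, 0.162], [-0.076, 0.038, 0.168], [-0.07, 0.045, 0.175]]
[-0.078 -0.021  0.164]
[-0.077  0.033  0.165]
[-0.076  0.038  0.167]
[-0.074  0.04   0.169]
[-0.072  0.041  0.172]
P local -0.053 -0.0 z 0.263 t 23.3 [ 0.7 -0.9 -1.8]
```

```bash
python3 - <<'E'
from h import *
t=cv2.imread("pics/top17.png"); s=shot("side","side17")[0][:,:,::-1]
cv2.imwrite("pics/c17.png",np.hstack([cv2.resize(t[230:360,100:250],(400,347)),cv2.resize(s[120:250,110:260],(400,347))]))
E
```

```text
(no output)
```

View pics/c17.png

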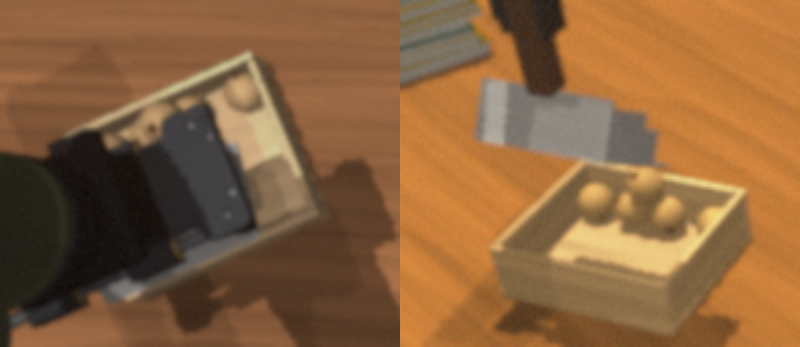

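The right panel shows all five beads in the box, at (597,200), (632,207), (648,183), (669,213) and (710,217). The scoop is empty. Next I'll take it to the bare desk in the middle.

```bash
python3 -c "
from h import *
go(.545,.02,.263,180)"
```

```text
units [ 0.622 -6.126 -0.013] turn 2.594 | t 23.35 grasp pt [0.4602 0.2512 0.2625] rot [-1.7999e+02 -4.0000e-02 -1.5406e+02] F [-0.4  0.  -1.8] w 0.0219 g 6.0
```

Emit:
drive_tool(moves=[0,-0.2,0,0,10,0.1,-0.8,0,0.3,10,0.2,-1.6,0,0.8,10,0.3,-2.6,0,1.3,10,0.4,-3.6,0,1.8,10], squeeze=20)

```text
time_s: 23.98
tool_pos: [0.5097, 0.1106, 0.2443]
tool_rot: [-180.0, 0.0, -172.6]
force: [0.1, -0.4, -1.3]
grip_width: 0.0218
grasp_force: 20.0
```

Emit:
drive_tool(moves=[-0.2,-0.9,0,0.3,10,-0.4,-1.6,0,0.6,10,-0.5,-2.1,0,0.8,10,-0.5,-2.3,0,0.8,10,-0.5,-2.3,0,0.8,10])

```text
time_s: 24.6
tool_pos: [0.5413, 0.0267, 0.244]
tool_rot: [180.0, -0.0, 179.9]
force: [0.2, 0.1, -0.8]
grip_width: 0.0223
grasp_force: 20.0
```

```bash
cat > pan.py <<'E'
from h import *
import sys
go(.545,.02,.165,180)
o=env.get_obs(); P0=o["tool_pos"]+[0,0,.0187]; yw=np.radians(o["tool_rot"][2]+180)
for n in("top","side"):
    im,D=shot(n,sys.argv[1]+n); hsv=cv2.cvtColor(im,cv2.COLOR_RGB2HSV)
    ys,xs=np.mgrid[0:480,0:640]; P=depthpts(n,np.c_[xs.ravel(),ys.ravel()],D)-P0
    L=np.c_[P[:,0]*np.cos(yw)+P[:,1]*np.sin(yw),-P[:,0]*np.sin(yw)+P[:,1]*np.cos(yw),P[:,2]]
    h=hsv.reshape(-1,3); w=(h[:,1]<70)&(h[:,2]>80)&(D.ravel()>0)&(L[:,0]>-.08)&(L[:,0]<.16)&(abs(L[:,1])<.062)&(L[:,2]<-.035)&(P[:,2]+P0[2]>-.004)
    q=L[w]; print(n,len(q)); 
    if len(q)<20: continue
    i=np.argmax(q[:,0]-q[:,2]); print(" x",np.percentile(q[:,0],[1,99]).round(3)," z",np.percentile(q[:,2],[1,99]).round(3),"world z min",(np.percentile(q[:,2],1)+P0[2]).round(4))
    c=q[abs(q[:,1])<.045]; lo=c[:,2]<np.percentile(c[:,2],60); r=np.polyfit(c[lo,0],c[lo,2],1); print(" slope deg",np.degrees(np.arctan(r[0])).round(1),"y mid",(q[:,1].min()+q[:,1].max())/2)
E
python3 pan.py p1
```

```text
units [-0.093 -0.169  2.443] turn -0.005 | t 24.6 grasp pt [0.5413 0.0267 0.2627] rot [ 1.7998e+02 -3.0000e-02  1.7995e+02] F [ 0.2  0.1 -0.8] w 0.0223 g 20.0
top 13
side 1621
 x [-0.027  0.036]  z [-0.131 -0.063] world z min 0.1321
 slope deg 55.8 y mid -0.0009664341400117543
```

Emit:
drive_tool(moves=[0,0,0.6,0,10,0,0,1.2,0,10,0,0,1.8,0,10,0,0,2.2,0,10,0,0,2.4,0,10], squeeze=6)

```text
time_s: 25.32
tool_pos: [0.5411, 0.0273, 0.1474]
tool_rot: [180.0, -0.1, -180.0]
force: [-0.6, -1.1, -2.4]
grip_width: 0.0223
grasp_force: 6.0
```

Emit:
drive_tool(moves=[0,0,0.1,0,10,0,0,0.2,0,10,0,0,0.25,0,10])

```text
time_s: 25.7
tool_pos: [0.5418, 0.0265, 0.1384]
tool_rot: [180.0, 0.0, 179.9]
force: [-0.2, -0.6, -2.5]
grip_width: 0.0219
grasp_force: 6.0
```

```bash
python3 pan.py p2
```

```text
units [-0.08  -0.163 -0.197] turn -0.006 | t 25.7 grasp pt [0.5418 0.0265 0.1571] rot [1.7998e+02 4.0000e-02 1.7994e+02] F [-0.2 -0.6 -2.5] w 0.0219 g 6.0
top 4
side 1418
 x [-0.027  0.038]  z [-0.147 -0.064] world z min 0.0102
 slope deg -21.7 y mid -0.0006415439792622248
```

Emit:
drive_tool(moves=[0.05,0,0.2,0,10,0.35,0,0.3,0,10,0.65,0,0.42,0,10,0.9,0,0.54,0,10,1.15,0,0.67,0,10], squeeze=5)

```text
time_s: 26.42
tool_pos: [0.4948, 0.0266, 0.1111]
tool_rot: [180.0, 0.0, 179.9]
force: [0.5, 0.7, -1.3]
grip_width: 0.0218
grasp_force: 5.0
```

```bash
python3 pan.py p3
```

```text
units [-1.256 -0.164 -0.879] turn -0.006 | t 26.43 grasp pt [0.4948 0.0266 0.1298] rot [1.7998e+02 2.0000e-02 1.7994e+02] F [ 0.5  0.7 -1.3] w 0.0218 g 5.0
top 120
 x [0.045 0.09 ]  z [-0.131 -0.074] world z min -0.0011
 slope deg -3.1 y mid -0.04758174105920294
side 1535
 x [0.001 0.088]  z [-0.128 -0.059] world z min 0.0021
 slope deg -21.3 y mid 0.0005172015428673224
```

Emit:
drive_tool(moves=[0.22,0,0.15,0,10,0.42,0,0.3,0,10,0.62,0,0.48,0,10,0.8,0,0.66,0,10,0.95,0,0.8,0,10])

```text
time_s: 27.15
tool_pos: [0.4568, 0.0266, 0.0791]
tool_rot: [180.0, -0.0, 179.9]
force: [-1.0, -0.2, 7.1]
grip_width: 0.0218
grasp_force: 5.0
```

```bash
python3 pan.py p4
```

```text
units [-2.204 -0.162 -1.681] turn -0.006 | t 27.15 grasp pt [0.4568 0.0266 0.0978] rot [ 1.8000e+02 -4.0000e-02  1.7994e+02] F [-1.  -0.2  7.1] w 0.0218 g 5.0
top 1472
 x [0.047 0.126]  z [-0.099 -0.055] world z min -0.0011
 slope deg 0.1 y mid 0.0013057816370810535
side 1637
 x [0.031 0.124]  z [-0.097 -0.047] world z min 0.0008
 slope deg 1.4 y mid -0.003960467902072391
```

Emit:
drive_tool(moves=[0,0,0,0,18,0,0,0,0,30,0,0,0,0,50,0,0,0,0,87,0,0,0,0,87], squeeze=3)

```text
time_s: 27.88
tool_pos: [0.4576, 0.0266, 0.0794]
tool_rot: [180.0, 0.0, 179.9]
force: [-0.4, 0.2, 0.1]
grip_width: 0.0524
grasp_force: 0.0
```

Emit:
drive_tool(moves=[0,0,0,0,87,0,0,0,0,87,0,0,-0.6,0,87,0,0,-1.6,0,87,0,0,-2.6,0,87])

```text
time_s: 28.5
tool_pos: [0.4572, 0.0265, 0.1844]
tool_rot: [-180.0, -0.0, 179.9]
force: [-0.1, 0.3, 0.4]
grip_width: 0.0864
grasp_force: 0.0
```

Emit:
drive_tool(moves=[0.2,-1,-1,0,87,0.2,-2.4,-1,0,87,0.2,-3.8,-1,0,87,0.2,-3.8,-1,0,87])

```text
time_s: 29.0
tool_pos: [0.4487, -0.1303, 0.2238]
tool_rot: [-180.0, 0.1, 179.4]
force: [-0.4, 0.3, 0.8]
grip_width: 0.0869
grasp_force: 0.0
```

```bash
python3 - <<'E'
from h import *
go(.4568,.0266,.2,180)
im,D=shot("top","fin"); i0=cv2.imread("pics/top0.png")[:,:,::-1]; D0=np.load("pics/top0.npy")
hsv=cv2.cvtColor(im,cv2.COLOR_RGB2HSV); ys,xs=np.mgrid[0:480,0:640]; P=depthpts("top",np.c_[xs.ravel(),ys.ravel()],D)
h=hsv.reshape(-1,3)
w=(h[:,1]<60)&(h[:,2]>110)&(P[:,0]>.45)&(P[:,0]<.62)&(P[:,1]>-.05)&(P[:,1]<.11)&(P[:,2]<.06)&(P[:,2]>-.005); q=P[w]; print("pan",w.sum(),np.percentile(q,[1,99],axis=0).round(3).tolist())
f=q[(q[:,2]<.012)]; A=np.linalg.lstsq(np.c_[f[:,:2],np.ones(len(f))],f[:,2],rcond=None)[0]; print("floor plane slopes deg",np.degrees(np.arctan(A[:2])).round(2),f[:,2].mean().round(4))
def reg(n,x0,x1,y0,y1): print(n,"changed px",(cv2.absdiff(im,i0.copy())[y0:y1,x0:x1].max(2)>45).sum(),"depth",(abs(D-D0)[y0:y1,x0:x1]>.012).sum())
reg("books",250,365,130,215);reg("mug",375,440,168,222);reg("bottle",158,220,150,215);reg("yellow",355,377,289,309)
a=np.radians(BY); d=P[:,:2]-B0; L=np.c_[d[:,0]*np.cos(a)+d[:,1]*np.sin(a),-d[:,0]*np.sin(a)+d[:,1]*np.cos(a)]
b=((abs(L)<[.063,.073]).all(1)&(P[:,2]>.02)).reshape(480,640).astype(np.uint8)
dt=cv2.distanceTransform(b,cv2.DIST_L2,5); n,l,s,ce=cv2.connectedComponentsWithStats((dt>2.8).astype(np.uint8))
for i in range(1,n): m=(l==i).ravel(); print("box blob",s[i,4],ce[i].round(),np.median(L[m],axis=0).round(3),np.median(P[m,2]).round(3),np.median(h[m],axis=0))
E
```

```text
units [-0.163  3.926  1.061] turn -0.056 | t 29.0 grasp pt [ 0.4487 -0.1303  0.2425] rot [-1.7996e+02  6.0000e-02  1.7944e+02] F [-0.4  0.3  0.8] w 0.0869 g 0.0
pan 2170 [[0.492, -0.03, -0.001], [0.583, 0.083, 0.048]]
floor plane slopes deg [-0.29  0.12] 0.0035
books changed px 0 depth 69
mug changed px 0 depth 27
bottle changed px 0 depth 37
yellow changed px 32 depth 37
box blob 40 [190. 264.] [ 0.048 -0.061] 0.037 [ 16.  110.  194.5]
box blob 186 [163. 276.] [ 0.044 -0.005] 0.05 [ 16.  111.  168.5]
box blob 76 [140. 287.] [0.045 0.056] 0.036 [ 16.5 110.  195. ]
```

```bash
python3 -c "
from h import *
print(env.sign_off())"
```

```text
the job is handed in; nothing more can be done
None
```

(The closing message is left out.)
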